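Put the decorating tools back in their holders

ROBOT

A 7-joint arm with a two-finger parallel gripper is mounted at the origin on a cart in front of the work surface, level with it; the furniture and walls round the work are solid. World frame = base frame: x ahead of the robot, y to its left, z up, the work surface at z = 0. Lengths are in m, angles in rad, forces in N, time in s.
With the tool pointing down it reaches from about 0.4 to 0.875 m from the base axis. Payload 19.3 kg.
Tool frame: the origin (TCP) lies at the very end of the fingers, on their centre line; the grasp point (between the pads) lies 19 mm behind it; z points along the fingers, y is the line along which they close (so a half turn about z gives the same grasp; the last joint's range is limited). The gripper opens to 85 mm and grips with 20 to 120 N. Pads are 22 mm wide; open, the fingers measure 114 mm over their backs; the gripper's body (76 mm by 85 mm) begins 54 mm behind the grasp point. The pads swing forward as they close: fully open they stand 13 mm farther back than shut.
Start: joints at [-1.414, 0.521, -0.036, 1.599, 0.021, 1.021, -0.113], TCP at [0.141, 0.609, 0.192] pointing down, gripper open.
Joint ranges: [-2.91, 2.91], [-0.3, 2.13], [-1.5, 1.42], [0.17, 2.43], [-1.26, 4.41], [0.16, 1.93], [-2.52, 2.52]. Speed limits (rad/s): [1.89, 1.89, 2.39, 2.39, 3.01, 3.01, 3.01].

INTERFACE

Orientations are given as a rotation vector (axis times angle).
In Python, from cell import env gives the robot as it stands. The module is installed in compiled form; this text tells all that it offers.
- The arm moves only by the tool move_arm, never from a script. Its arguments are lists of equal length, an entry for each row: "linear": the shift along the world's x, y, z in m, a list of three; "angular": the turn, a rotation vector about the world's x, y, z in rad, a list of three. In form: {"linear": [[tx, ty, tz], ...], "angular": [[rx, ry, rz], ...]}. A call has 1 to 8 rows; each row shifts and turns the commanded pose from where the row before left it; what a row does not reach is not made up. A row lasts 1/12 s, in which the tool goes at most 41.7 mm and 7.16 degrees, less where a joint would pass 70% of its speed; a pose out of reach is approached as far as the arm can. A call with a gripper value outside its range is refused whole. "grip" is the closure, from 0 (fully open) to 1 (shut), set as the call begins (left out, the last holds). The fingers move at their own pace and stop on an object; "force" is the grip in N (left out, the last holds). Time passes only in rows, so rows that do not move let the fingers close. It gives the time, the measured TCP pose, the force, the opening and the grip force at its end, in the units of the state.
- env.observe(): the state, without advancing time (a new reading comes with each control period).
- env.read_camera(name): name is "scene" or "top" or "wrist"; returns (picture, depth): 480x640x3 uint8, blue, green, red; 480x640 float32, m along the optical axis (not along the pixel's ray), 0 where there is no reading.
- env.camera_info(name): a dict with "camera_matrix" (3x3 intrinsics, pixels), "k1" (the pictures are not rectified: a ray, as slopes to the right and down, at radius r is drawn at 1 + k1 r^2 times it, then the intrinsics apply), "pose" (4x4, takes a point from camera to world coordinates); the wrist camera has in their place "mount" (4x4, takes a point from camera to tool coordinates, whose origin is the TCP and whose axes are the flange's). Camera axes: x right, y up, looking along -z (the intrinsics and any distortion apply to the point x, -y, -z); pixel columns grow to the right and rows downward; lengths in m; the calibration is good to about 2 mm. A picture is of the moment at which its call begins: read the wrist's pose just before it. camera_info takes no time and is no camera call.
- env.job_done(): hands the job in; it is judged then, once.
The state is a dict: "time": time; "q": joint angles; "joint_vel": joint speeds; "tau": joint torques, N m; "tcp_pos": TCP position; "orientation": TCP orientation; "contact_force": force on the tool from outside, world axes, zero at the start; "wrist_torque": the same for the moment, N m; "opening": finger opening in m; "gripper_force": force on a finger pad.
Only numpy, scipy, OpenCV 4.12 (cv2) and the standard library are available. Lean on these libraries where they do the work, as an engineer would, in place of code of your own. Each camera call takes 0.05 s, during which the arm holds its last target. There are 200 camera calls.

TASK

Clear up the hand tools by kind: stand the two small stamps upright in the stamp block, one in each well; lay the loop tool and the needle tool in the tool rest, one in each pair of notches with the handle lying across both rails; and lay the wooden rib flat inside the rib tray. Leave the plaster mould where it is.

Things in the scene. Friction and masses are not known exactly. Their poses are not given: they have to be found in the camera images.
- stamp_1_center (a point): Turned brown wooden pattern stamp, a little pillar 19 mm in diameter and 54 mm tall, standing upright on the bench. This point is its centre, 27 mm above its foot; z runs up its axis. Grip it near its top, at least 36 mm above its foot, so that the fingertips stay above the stamp block. 20 g.
- stamp_2_center (a point): Terracotta pattern stamp of the same size and shape as the wooden one (19 mm in diameter, 54 mm tall), standing upright. This point is its centre, 27 mm above its foot; z runs up its axis. Grip it near its top in the same way. 20 g.
- loop_tool_large_center (a point): Trimming tool 202 mm long with a straight wooden handle (125 mm long, 16 mm wide, 15 mm high) and a wire loop at either end, lying flat on the bench. This point is the centre of the handle, 7.5 mm above its underside; x runs along the tool. 35 g.
- needle_tool_center (a point): Needle tool 158 mm long: a round dark wooden handle 100 mm long and 14 mm in diameter, with a thin steel needle at one end, lying on the bench. This point is the centre of the handle, 7 mm above its underside; x runs along the tool, the needle at the -x end. 18 g.
- rib_wood_center (a point): Flat wooden kidney-shaped rib with a dark round hole, 105 mm long, 39 mm wide and 9 mm thick, lying flat. This point is its centre, 4.5 mm above its underside; y runs along its length, x across its width (grip it across the width), z up. 30 g.
- stamp_block: Fixed low pale wooden block, 62 (x) by 112 mm (y), 20 mm high; origin: centre of underside. Two round wells, 36 mm in diameter and 14 mm deep, at y = +25 and -25 mm (x = 0); their floors are 6 mm above the bench, so a stamp in a well has its foot at 6 mm. Either stamp may have either well.
- tool_rest: Fixed pale wooden rest, base 100 (x) by 128 mm (y), 6 mm thick; origin: centre of underside. Two notched rails run along y at x = +36 and -36 mm, 12 mm thick, 36 mm high. Notches in both at y = +35 and -35 mm: 42 mm wide at the top, 22 at the flat floor, 24 mm above the bench. A tool lies along x across both rails, handle centre midway (x = 0), either way round, in either pair of notches.
- rib_tray: Fixed shallow pale wooden tray with a cork floor, 143 (x) by 75 mm (y), rim 18 mm high; origin: centre of underside. Inside 127 (x) by 59 mm (y), floor 7 mm above the bench. The rim of both long sides is open over the middle 72 mm (down to the 6 mm base) for the fingers. The rib lies with its length along the tray's x, either way round.
- sprig_mould_center (a point): White plaster block with a round hollow in its top, 52 mm (x) by 70 mm (y) and 31 mm high, loose on the bench among the tools; it does not belong in any holder and stays where it is. This point is its centre, half-way up.
Things that resemble listed ones, but are neither listed nor needed, are in the scene too. Leave any blue or purple look-alike of the part that bears needle_tool_center alone.

How it is judged:
By the outcome, as a careful person would: the job done as asked, in the order asked, and still so for the second after the job is handed in, with the robot touching nothing.
It also fails if it takes over 104 s, if anything falls off the work surface, if the arm or the gripper's body presses on something with over 40 N, if the wrist force passes 120 N, or if a joint passes its speed limit or range.

## Working session

There is one attempt and no reset: what is moved stays moved. The work goes in short steps, Python scripts to look and compute and a tool call to move; the robot and the scene stay as the last step left them, time stands still between calls to the robot, and variables do not carry over. Pictures are saved under pics/ and viewed, at most 14 in all, crops included, and the job is handed in when it is done.

Besides the shell and the picture viewer there is one more tool, called after "Request:" in YAML: its name, and indented under it one key for each argument. move_arm: Moves the arm, as the interface text tells. Its arguments: {"type":"object","properties":{"linear":{"type":"array"},"angular":{"type":"array"},"grip":{"type":"number"},"force":{"type":"number"}},"required":["linear","angular"]}

```bash
mkdir -p pics; python3 - <<'E'
from cell import env
import cv2,numpy as np
for n in ("top","scene"):
    p,d=env.read_camera(n); cv2.imwrite(f"pics/{n}0.png",p); np.savez(f"{n}0.npz",p=p,d=d)
    print(n,env.camera_info(n))
print(env.camera_info("wrist")); print(env.observe())
E
```

```text
top {'camera_matrix': array([[546.61248803,   0.        , 318.74445971],
       [  0.        , 546.61248803, 241.32165974],
       [  0.        ,   0.        ,   1.        ]]), 'k1': 0.03183400470881852, 'pose': array([[-1.21595490e-02,  9.88329646e-01, -1.51844187e-01,
         2.46083793e-01],
       [-9.99924649e-01, -1.22744834e-02,  1.80427876e-04,
        -1.88971973e-02],
       [-1.68548673e-03,  1.51834939e-01,  9.88404426e-01,
         1.29754003e+00],
       [ 0.00000000e+00,  0.00000000e+00,  0.00000000e+00,
         1.00000000e+00]])}
scene {'camera_matrix': array([[508.86505222,   0.        , 317.8579835 ],
       [  0.        , 508.86505222, 235.60603113],
       [  0.        ,   0.        ,   1.        ]]), 'k1': 0.022073819246442333, 'pose': array([[ 0.90474364,  0.24782931, -0.34643843,  0.04636109],
       [-0.42579187,  0.5035817 , -0.75173582, -0.86704288],
       [-0.01184212,  0.82763887,  0.56113605,  0.70200619],
       [ 0.        ,  0.        ,  0.        ,  1.        ]])}
{'camera_matrix': array([[401.80746438,   0.        , 319.43245011],
       [  0.    
[... 493 characters left out ...]
-1.41420669,  0.52193072, -0.03633438,  1.59995496,  0.0211625 ,
        1.0210911 , -0.11280589]), 'joint_vel': array([ 2.39817521e-04, -7.30002711e-04,  6.79707387e-04, -1.83467404e-03,
       -1.18211108e-03, -2.17358075e-03, -4.60294242e-05]), 'tau': array([ 2.93771278e-03, -9.28488779e+01,  1.98413394e+00, -3.70534050e+01,
        1.81944855e-02,  5.40187248e-03, -6.36182494e-05]), 'tcp_pos': array([0.14047481, 0.60865735, 0.19109656]), 'orientation': array([-3.55515824e-01, -3.12133221e+00,  1.56769621e-03]), 'contact_force': array([0.19633394, 0.50094695, 0.10675431]), 'wrist_torque': array([-0.02523424, -0.02142908,  0.03659704]), 'gripper_force': 0.0, 'opening': 0.08537424337990047}
```

View pics/top0.png

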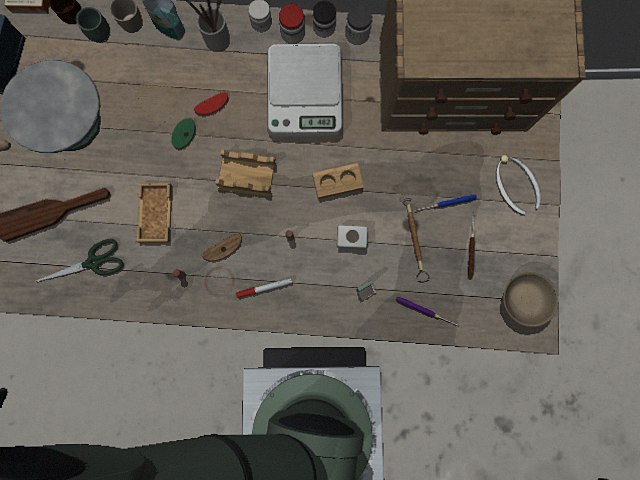

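View pics/scene0.png

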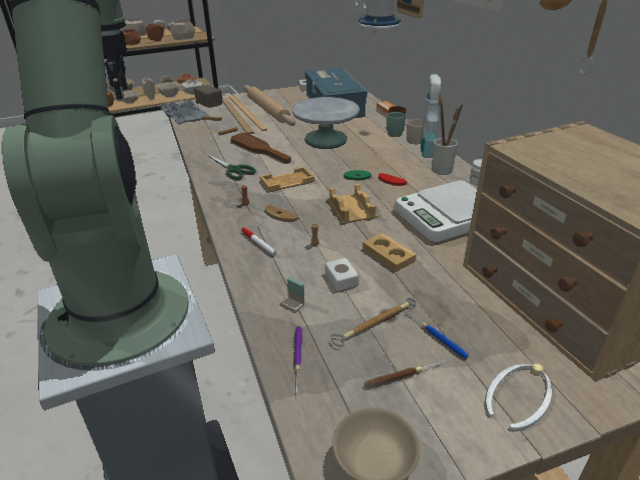

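Candidates: needle tool = brown (471,247), not blue (445,203) or purple (425,310). Loop tool (414,240). Rib = brown with hole (222,247), not red (212,103) or green (184,133). Stamps are brown (290,236) and terracotta (179,274). Next I'll check these in one close crop and measure by depth.

```bash
cat > h.py <<'E'
import numpy as np,cv2
from scipy.spatial.transform import Rotation as R
from cell import env
def pose(n,st=None):
    i=env.camera_info(n)
    if 'pose' in i: return i,i['pose']
    T=np.eye(4);T[:3,:3]=R.from_rotvec(st['orientation']).as_matrix();T[:3,3]=st['tcp_pos']
    return i,T@i['mount']
def rays(i,uv):
    K=i['camera_matrix'];uv=np.asarray(uv,float).reshape(-1,2)
    p=np.c_[(uv[:,0]-K[0,2])/K[0,0],(uv[:,1]-K[1,2])/K[1,1]];s=p.copy()
    for _ in range(8): s=p/(1+i['k1']*(s**2).sum(1,keepdims=True))
    return np.c_[s[:,0],-s[:,1],-np.ones(len(s))]
def cloud(i,T,d):
    v,u=np.mgrid[:d.shape[0],:d.shape[1]]
    r=rays(i,np.c_[u.ravel(),v.ravel()])*d.reshape(-1,1)
    return (r@T[:3,:3].T+T[:3,3]).reshape(*d.shape,3)
def plane(i,T,uv,z):
    r=rays(i,uv)@T[:3,:3].T
    return T[:3,3]+r*((z-T[2,3])/r[:,2])[:,None]
def comps(X,d,lo,hi=.08,amin=12,box=None):
    m=((X[...,2]>lo)&(X[...,2]<hi)&(d>0)).astype(np.uint8)
    n,L,s,c=cv2.connectedComponentsWithStats(m)
    for k in range(1,n):
        if s[k,4]<amin or s[k,4]>6000: continue
        P=X[L==k]; (cx,cy),(w,h),a=cv2.minAreaRect((P[:,:2]*1000).astype(np.float32))
        if w<h: w,h,a=h,w,a+90
        print('px',c[k].round(),'n',s[k,4],'ctr',round(cx),round(cy),'LxW',round(w),round(h),'ang(long axis from x)',round((a+90)%180-90,1),'zmed/max',(np.median(P[:,2])*1000).round(1),(P[:,2].max()*1000).round(1))
E
python3 - <<'E'
from h import *
z=np.load("top0.npz");p,d=z['p'],z['d'];i,T=pose("top");X=cloud(i,T,d)
comps(X[:350],d[:350],.006)
c=p[150:330,130:550];cv2.imwrite("pics/crop0.png",cv2.resize(c,(800,343),interpolation=cv2.INTER_CUBIC))
E
```

```text
px [67. 15.] n 1948 ctr 1035 624 LxW 291 93 ang(long axis from x) 67.7 zmed/max 35.2 78.0
px [126.  14.] n 785 ctr 1017 465 LxW 108 64 ang(long axis from x) 64.2 zmed/max 42.0 73.4
px [260.  15.] n 618 ctr 1016 122 LxW 77 54 ang(long axis from x) 12.6 zmed/max 60.0 69.8
px [324.  18.] n 737 ctr 993 -37 LxW 61 56 ang(long axis from x) 28.4 zmed/max 71.2 79.9
px [358.  25.] n 804 ctr 974 -123 LxW 67 64 ang(long axis from x) -55.1 zmed/max 72.7 80.0
px [214.  15.] n 12 ctr 991 227 LxW 7 4 ang(long axis from x) -77.4 zmed/max 68.1 79.3
px [170.  28.] n 441 ctr 990 362 LxW 104 47 ang(long axis from x) 73.6 zmed/max 45.0 79.9
px [212.  25.] n 230 ctr 973 232 LxW 55 40 ang(long axis from x) 83.8 zmed/max 49.5 79.8
px [444. 116.] n 2141 ctr 756 -300 LxW 439 210 ang(long axis from x) 55.1 zmed/max 48.7 80.0
px [10. 56.] n 985 ctr 893 725 LxW 158 24 ang(long axis from x) -17.0 zmed/max 40.9 79.9
px [218.  41.] n 390 ctr 950 229 LxW 70 50 ang(long axis from x) -77.3 zmed/max 46.6 80.0
px [212. 103.] n 404 ctr 791 242 LxW 88 38 ang(long axis from x) -64.6 zmed/max 9.8 16.3
px [ 88. 137.] n 265 c
[... 1529 characters left out ...]
r 429 209 LxW 103 40 ang(long axis from x) -57.7 zmed/max 10.0 15.9
px [ 98. 260.] n 689 ctr 399 526 LxW 152 82 ang(long axis from x) -70.8 zmed/max 10.3 17.4
px [179. 274.] n 80 ctr 368 306 LxW 16 16 ang(long axis from x) -66.2 zmed/max 47.4 57.1
px [ 52. 275.] n 19 ctr 372 608 LxW 16 9 ang(long axis from x) 89.9 zmed/max 7.4 12.5
px [531. 299.] n 2386 ctr 301 -498 LxW 124 123 ang(long axis from x) -78.5 zmed/max 22.1 56.3
px [263. 288.] n 356 ctr 335 112 LxW 134 18 ang(long axis from x) -75.2 zmed/max 14.7 22.4
px [366. 290.] n 203 ctr 325 -127 LxW 39 30 ang(long axis from x) -61.9 zmed/max 10.7 63.0
px [416. 307.] n 233 ctr 283 -251 LxW 116 17 ang(long axis from x) 68.0 zmed/max 12.1 21.3
```

View pics/crop0.png

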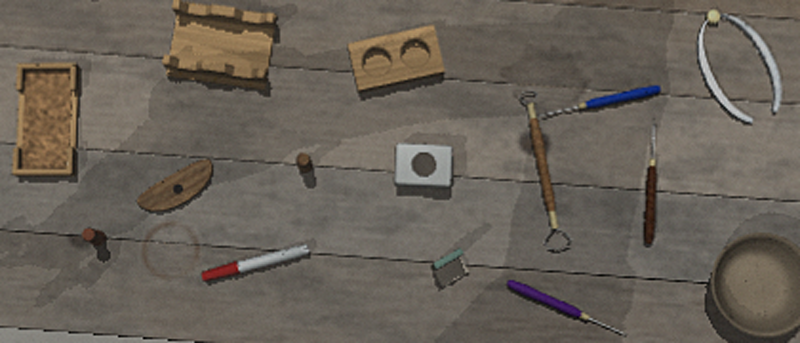

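Crop confirms the choices: terracotta stamp at crop (93,237), brown stamp (304,162), rib with hole (177,187), loop tool (543,160), brown needle tool (651,200). First I approach the terracotta stamp.

Request:
move_arm:
  linear:
    - [0.023, -0.03, -0.004]
    - [0.023, -0.03, -0.004]
    - [0.023, -0.03, -0.004]
    - [0.023, -0.03, -0.004]
    - [0.023, -0.03, -0.004]
    - [0.023, -0.03, -0.004]
    - [0.023, -0.03, -0.004]
    - [0.023, -0.03, -0.004]
  angular:
    - [0, 0, -0.113]
    - [0, 0, -0.113]
    - [0, 0, -0.113]
    - [0, 0, -0.113]
    - [0, 0, -0.113]
    - [0, 0, -0.113]
    - [0, 0, -0.113]
    - [0, 0, -0.113]

```text
time: 0.77
tcp_pos: [0.3252, 0.3673, 0.1594]
orientation: [-1.69, -2.648, 0.0]
contact_force: [0.6, 1.1, 0.1]
opening: 0.0853
gripper_force: 0.0
```

Request:
move_arm:
  linear:
    - [0.022, -0.03, -0.004]
    - [0.022, -0.032, -0.004]
    - [0, 0, 0]
    - [0, 0, 0]
  angular:
    - [0, 0, -0.113]
    - [0, 0, -0.113]
    - [0, 0, 0]
    - [0, 0, 0]

```text
time: 1.1
tcp_pos: [0.3694, 0.3053, 0.1514]
orientation: [1.976, 2.442, -0.001]
contact_force: [-0.5, 0.4, 0.3]
opening: 0.0856
gripper_force: 0.0
```

```bash
cat >> h.py <<'E'
def look(lo,tag,hi=.08,amin=150,save=True):
    st=env.observe();p,d=env.read_camera("wrist");i,T=pose("wrist",st);X=cloud(i,T,d)
    if save: cv2.imwrite(f"pics/{tag}.png",p)
    m=R.from_rotvec(st['orientation']).as_matrix()
    print('t',st['time'],'tcp',st['tcp_pos'].round(4),'closing ang',np.degrees(np.arctan2(m[1,1],m[0,1])).round(1),'tool z',m[:,2].round(3),'F',st['contact_force'].round(1),'open',st['opening'])
    comps(X,d,lo,hi,amin); return p,d,X,i,T
E
python3 - <<'E'
from h import *
p,d,X,i,T=look(.035,"w1")
print(np.median(X[300:,:,2][d[300:]>0]))
E
```

```text
t 1.1 tcp [0.3694 0.3053 0.1514] closing ang 12.0 tool z [-0.    -0.001 -1.   ] F [-0.5  0.4  0.3] open 0.08557542715437409
px [319. 226.] n 422 ctr 368 306 LxW 16 15 ang(long axis from x) -21.9 zmed/max 51.8 54.5
0.0010437008222097255
```

Request:
move_arm:
  linear:
    - [-0.001, 0.001, -0.034]
    - [0, 0, -0.034]
    - [0, 0, -0.034]
    - [0, 0, -0.025]
    - [0, 0, 0]
  angular:
    - [0, 0, 0]
    - [0, 0, 0]
    - [0, 0, 0]
    - [0, 0, 0]
    - [0, 0, 0]

```text
time: 1.57
tcp_pos: [0.3649, 0.3074, 0.0208]
orientation: [-1.967, -2.448, 0.009]
contact_force: [-1.1, -1.0, -0.8]
opening: 0.085
gripper_force: 0.0
```

Request:
move_arm:
  linear:
    - [0, 0, 0]
    - [0, 0, 0]
    - [0, 0, 0]
    - [0, 0, 0]
    - [0, 0, 0]
    - [0, 0, 0]
    - [0, 0, 0]
    - [0, 0, 0]
  angular:
    - [0, 0, 0]
    - [0, 0, 0]
    - [0, 0, 0]
    - [0, 0, 0]
    - [0, 0, 0]
    - [0, 0, 0]
    - [0, 0, 0]
    - [0, 0, 0]
  grip: 1
  force: 30

```text
time: 2.23
tcp_pos: [0.3676, 0.3081, 0.0248]
orientation: [-1.971, -2.446, -0.0]
contact_force: [-0.5, 0.4, -1.0]
opening: 0.0003
gripper_force: 0.0
```

```bash
python3 - <<'E'
from h import *
p,d,X,i,T=look(.012,"w2",amin=80)
E
```

```text
t 2.2333 tcp [0.3676 0.3081 0.0248] closing ang 12.3 tool z [ 0.  0. -1.] F [-0.5  0.4 -1. ] open 0.0002758281505878133
px [528. 185.] n 4579 ctr 463 373 LxW 75 36 ang(long axis from x) 89.0 zmed/max 17.1 19.9
px [320. 299.] n 2230 ctr 366 310 LxW 27 19 ang(long axis from x) 14.5 zmed/max 50.4 80.0
px [617. 465.] n 625 ctr 585 220 LxW 17 10 ang(long axis from x) 31.3 zmed/max 23.0 36.5
```

View pics/w2.png

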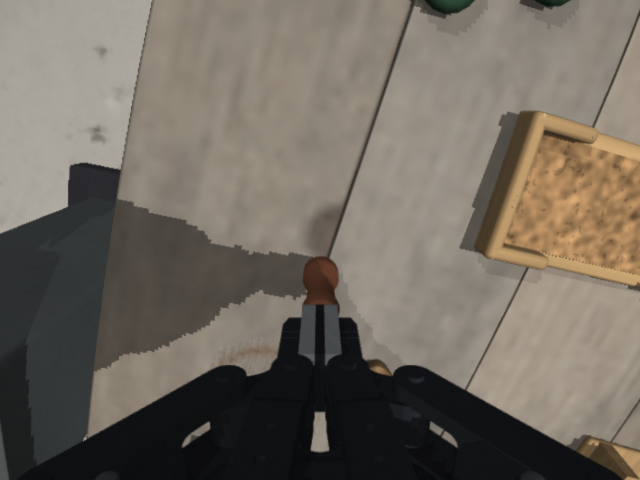

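Picture w2: the fingers are shut and the stamp stands on the camera side of them at (320,275). It escaped the pads, so I measure it by colour.

```bash
cat >> h.py <<'E'
def colour(p,d,X,lo,hi,zl=.004,box=None):
    m=cv2.inRange(cv2.cvtColor(p,cv2.COLOR_BGR2HSV),lo,hi)>0
    m&=(d>0)&(X[...,2]>zl)
    if box: mm=np.zeros_like(m);mm[box[1]:box[3],box[0]:box[2]]=1;m&=mm
    return X[m]
E
python3 - <<'E'
from h import *
p=cv2.imread("pics/w2.png")
print(cv2.cvtColor(p,cv2.COLOR_BGR2HSV)[[262,275,290],[320,320,320]])
st=env.observe();p,d=env.read_camera("wrist");i,T=pose("wrist",st);X=cloud(i,T,d)
P=colour(p,d,X,(0,90,40),(14,255,255),box=(290,240,350,320))
for a,b in((0,20),(20,30),(30,40),(40,48),(48,60)):
    q=P[(P[:,2]*1000>=a)&(P[:,2]*1000<b)]
    if len(q)>5: print(a,b,len(q),(q.min(0)*1000).round(1),(q.max(0)*1000).round(1))
E
```

```text
[[  9 144  85]
 [ 10 137  69]
 [ 10 142  61]]
0 20 627 [358.3 298.5   4. ] [376.8 315.   20. ]
20 30 181 [361.  305.5  20.1] [373.5 312.1  29.8]
30 40 207 [361.  305.7  30. ] [372.8 312.6  40. ]
40 48 159 [359.8 306.7  40. ] [374.7 313.8  48. ]
48 60 219 [360.6 308.   48.1] [374.8 313.7  53.2]
```

```bash
python3 - <<'E'
from h import *
st=env.observe();p,d=env.read_camera("wrist");i,T=pose("wrist",st);X=cloud(i,T,d)
for r in (285,300,306,315,325,340,355,370): print(r,[(X[r,c]*1000).round(0).tolist() for c in (305,312,320,328,335)])
cv2.imwrite("pics/w3.png",cv2.resize(p[230:430,220:420],(600,600),interpolation=cv2.INTER_CUBIC))
E
```

```text
285 [[360.0, 300.0, 13.0], [363.0, 310.0, 32.0], [366.0, 311.0, 34.0], [370.0, 312.0, 34.0], [376.0, 305.0, 15.0]]
300 [[360.0, 308.0, 46.0], [363.0, 311.0, 51.0], [366.0, 312.0, 51.0], [369.0, 312.0, 51.0], [373.0, 311.0, 47.0]]
306 [[359.0, 316.0, 69.0], [362.0, 317.0, 69.0], [365.0, 318.0, 70.0], [368.0, 318.0, 69.0], [370.0, 319.0, 69.0]]
315 [[359.0, 317.0, 77.0], [362.0, 317.0, 77.0], [365.0, 318.0, 76.0], [367.0, 319.0, 77.0], [370.0, 319.0, 77.0]]
325 [[360.0, 317.0, 84.0], [362.0, 317.0, 83.0], [365.0, 318.0, 84.0], [367.0, 318.0, 83.0], [370.0, 319.0, 84.0]]
340 [[360.0, 316.0, 93.0], [362.0, 317.0, 94.0], [365.0, 318.0, 94.0], [367.0, 319.0, 94.0], [369.0, 319.0, 93.0]]
355 [[360.0, 316.0, 101.0], [363.0, 316.0, 100.0], [365.0, 318.0, 102.0], [367.0, 317.0, 100.0], [369.0, 318.0, 101.0]]
370 [[360.0, 318.0, 111.0], [362.0, 317.0, 110.0], [366.0, 312.0, 101.0], [367.0, 319.0, 111.0], [368.0, 320.0, 112.0]]
```

View pics/w3.png

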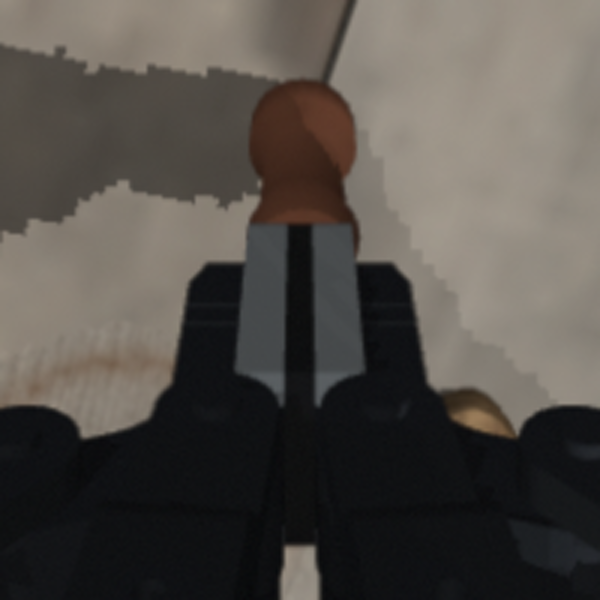

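Close view w3: the shut fingertips end at crop row 225. Depth puts them at z≈68 mm, above the stamp top (53), while the TCP reads 25. The real tips seem to sit about 43 mm higher than the TCP frame. I open, lower by a step that is safe under either reading, and measure again.

Request:
move_arm:
  linear:
    - [0, 0, 0.01]
    - [0, 0, 0.01]
    - [0, 0, 0]
    - [0, 0, 0]
    - [0, 0, 0]
    - [0, 0, 0]
    - [0, 0, -0.02]
    - [0, -0.001, -0.01]
  angular:
    - [0, 0, 0]
    - [0, 0, 0]
    - [0, 0, 0]
    - [0, 0, 0]
    - [0, 0, 0]
    - [0, 0, 0]
    - [0, 0, 0]
    - [0, 0, 0]
  grip: 0.5

```text
time: 3.05
tcp_pos: [0.3672, 0.307, 0.0135]
orientation: [-1.971, -2.446, 0.0]
contact_force: [0.3, 0.2, 0.6]
opening: 0.0428
gripper_force: 0.0
```

Request:
move_arm:
  linear:
    - [0, -0.001, -0.01]
    - [0, 0, 0]
    - [0, 0, 0]
  angular:
    - [0, 0, 0]
    - [0, 0, 0]
    - [0, 0, 0]

```text
time: 3.3
tcp_pos: [0.3673, 0.3054, 0.0042]
orientation: [-1.972, -2.445, 0.002]
contact_force: [-0.2, -0.4, 0.3]
opening: 0.043
gripper_force: 0.0
```

```bash
python3 - <<'E'
from h import *
p,d,X,i,T=look(.03,"w4",amin=80,hi=.12)
h=cv2.cvtColor(p,cv2.COLOR_BGR2HSV)
cv2.imwrite("pics/w4c.png",p[200:480,120:520])
s,ds=env.read_camera("scene");cv2.imwrite("pics/s1.png",cv2.resize(s[80:280,150:350],(600,600)))
a=cv2.imread("pics/w4c.png");b=cv2.imread("pics/s1.png");b=cv2.resize(b,(400,400))
o=np.zeros((400,800,3),np.uint8);o[:280,:400]=a;o[:,400:]=b;cv2.imwrite("pics/mix1.png",o)
E
```

```text
t 3.3 tcp [0.3673 0.3054 0.0042] closing ang 12.2 tool z [-0.001 -0.001 -1.   ] F [-0.2 -0.4  0.3] open 0.043041274866157254
px [323. 324.] n 1881 ctr 368 306 LxW 16 16 ang(long axis from x) -44.2 zmed/max 51.4 54.4
px [320. 451.] n 1320 ctr 365 314 LxW 29 3 ang(long axis from x) 12.8 zmed/max 118.1 120.0
```

View pics/mix1.png

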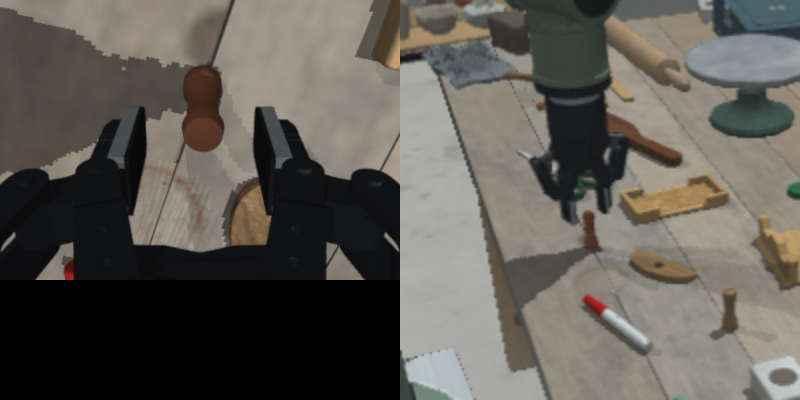

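The mix picture confirms it: with TCP z at 4 mm, the tips are only level with the stamp's head (scene crop 590,215). I use tip z = TCP z + 43 mm from here on and lower by another 24 mm.

Request:
move_arm:
  linear:
    - [0, 0, -0.012]
    - [0, 0, -0.012]
    - [0, 0, 0]
    - [0, 0, 0]
  angular:
    - [0, 0, 0]
    - [0, 0, 0]
    - [0, 0, 0]
    - [0, 0, 0]

```text
time: 3.73
tcp_pos: [0.3676, 0.3059, -0.0191]
orientation: [-1.972, -2.446, 0.001]
contact_force: [0.3, 0.4, -0.4]
opening: 0.0428
gripper_force: 0.0
```

Request:
move_arm:
  linear:
    - [0, 0, 0]
    - [0, 0, 0]
    - [0, 0, 0]
    - [0, 0, 0]
    - [0, 0, 0]
    - [0, 0, 0]
  angular:
    - [0, 0, 0]
    - [0, 0, 0]
    - [0, 0, 0]
    - [0, 0, 0]
    - [0, 0, 0]
    - [0, 0, 0]
  grip: 1
  force: 30

```text
time: 4.23
tcp_pos: [0.3679, 0.3063, -0.0187]
orientation: [1.972, 2.446, 0.002]
contact_force: [-0.4, -0.5, 8.1]
opening: 0.0179
gripper_force: 29.2
```

Request:
move_arm:
  linear:
    - [0, 0, 0.035]
    - [0, 0, 0.04]
    - [0.024, -0.033, 0.014]
    - [0.025, -0.033, 0]
    - [0.025, -0.033, 0]
    - [0.025, -0.033, 0]
    - [0.025, -0.033, 0]
    - [0.025, -0.033, 0]
  angular:
    - [0, 0, 0]
    - [0, 0, 0]
    - [0, 0, 0]
    - [0, 0, 0]
    - [0, 0, 0]
    - [0, 0, 0]
    - [0, 0, 0]
    - [0, 0, 0]

```text
time: 4.9
tcp_pos: [0.5167, 0.1073, 0.0697]
orientation: [1.971, 2.446, 0.001]
contact_force: [0.5, 0.6, 1.0]
opening: 0.0183
gripper_force: 29.4
```

Request:
move_arm:
  linear:
    - [0.025, -0.033, 0]
    - [0.025, -0.033, 0]
    - [0.004, -0.037, 0]
    - [0, 0, 0]
    - [0, 0, 0]
  angular:
    - [0, 0, 0]
    - [0, 0, 0]
    - [0, 0, 0]
    - [0, 0, 0]
    - [0, 0, 0]

```text
time: 5.32
tcp_pos: [0.5697, 0.0035, 0.0694]
orientation: [1.976, 2.441, -0.001]
contact_force: [-0.2, 0.8, -0.0]
opening: 0.0179
gripper_force: 29.5
```

```bash
python3 - <<'E'
from h import *
p,d,X,i,T=look(.014,"w5",amin=300,hi=.028)
np.savez("w5.npz",p=p,d=d,X=X)
# wells: points inside block region with z<.013
m=((X[...,2]>-.01)&(X[...,2]<.013)&(np.hypot(X[...,0]-.594,X[...,1]+.065)<.055)&(d>0)).astype(np.uint8)
n,L,s,c=cv2.connectedComponentsWithStats(m)
for k in range(1,n):
    if s[k,4]>80: print(c[k].round(),s[k],(X[L==k].mean(0)*1000).round(1))
E
```

```text
t 5.3167 tcp [0.5697 0.0035 0.0694] closing ang 12.0 tool z [ 0.    -0.001 -1.   ] F [-0.2  0.8 -0. ] open 0.017925617733072906
px [375.  38.] n 1443 ctr 573 125 LxW 37 13 ang(long axis from x) 80.7 zmed/max 23.9 28.0
px [495.  81.] n 2412 ctr 645 124 LxW 81 13 ang(long axis from x) 81.4 zmed/max 23.4 28.0
px [152. 138.] n 330 ctr 459 49 LxW 16 12 ang(long axis from x) -71.8 zmed/max 17.1 28.0
px [538. 260.] n 4316 ctr 706 18 LxW 177 36 ang(long axis from x) 77.9 zmed/max 21.3 28.0
px [335. 290.] n 2271 ctr 582 -27 LxW 62 29 ang(long axis from x) 11.6 zmed/max 19.4 22.0
px [136. 327.] n 1466 ctr 465 -81 LxW 73 38 ang(long axis from x) -47.8 zmed/max 22.2 28.0
px [316. 408.] n 1560 ctr 593 -104 LxW 51 44 ang(long axis from x) 8.8 zmed/max 19.3 21.2
[336. 271.] [314 264  45  12 392] [583.1 -12.8   5.1]
[394. 321.] [ 378  278   34   88 1819] [ 6.328e+02 -4.440e+01 -5.000e-01]
[272. 305.] [259 286  22  36 367] [545.8 -49.3  -0.7]
[340. 324.] [337 300  10  42 125] [594.9 -50.4   6.3]
[330. 392.] [304 369  43  34 501] [ 599.9 -106.1    7.5]
```

View pics/w5.png

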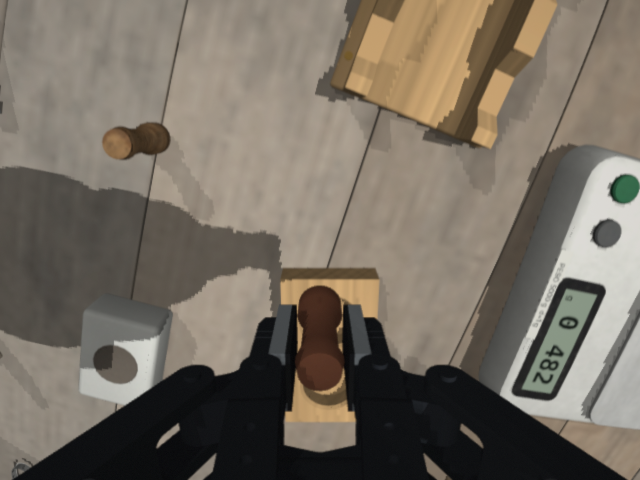

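w5: the stamp hangs upright between the pads. The block top is centred near (330,345), with its +y well partly visible under the stamp at (340,325). Well centres are (589,-43) and (599,-92) mm.

Request:
move_arm:
  linear:
    - [0.01, -0.023, 0]
    - [0.009, -0.023, 0]
    - [0, 0, -0.02]
    - [0, 0, -0.025]
    - [0, 0, -0.02]
    - [0, 0, -0.012]
    - [0, 0, -0.004]
    - [0, 0, 0]
  angular:
    - [0, 0, 0]
    - [0, 0, 0]
    - [0, 0, 0]
    - [0, 0, 0]
    - [0, 0, 0]
    - [0, 0, 0]
    - [0, 0, 0]
    - [0, 0, 0]

```text
time: 6.03
tcp_pos: [0.5885, -0.0388, -0.012]
orientation: [-1.969, -2.447, 0.0]
contact_force: [0.4, 0.5, -1.1]
opening: 0.0184
gripper_force: 29.7
```

Request:
move_arm:
  linear:
    - [0, 0, 0]
    - [0, 0, 0]
    - [0, 0, 0]
    - [0, 0, 0]
  angular:
    - [0, 0, 0]
    - [0, 0, 0]
    - [0, 0, 0]
    - [0, 0, 0]
  grip: 0.5

```text
time: 6.37
tcp_pos: [0.589, -0.0397, -0.0114]
orientation: [1.971, 2.446, 0.001]
contact_force: [-0.0, 0.6, -0.4]
opening: 0.0426
gripper_force: 0.0
```

Request:
move_arm:
  linear:
    - [0, 0, 0.04]
    - [0, 0, 0.04]
    - [-0.033, 0.0225, 0]
    - [-0.033, 0.0225, 0]
    - [-0.033, 0.0225, 0]
    - [-0.034, 0.022, 0]
    - [0, 0, 0]
    - [0, 0, 0]
  angular:
    - [0, 0, 0]
    - [0, 0, 0]
    - [0, 0, 0]
    - [0, 0, 0]
    - [0, 0, 0]
    - [0, 0, 0]
    - [0, 0, 0]
    - [0, 0, 0]

```text
time: 7.03
tcp_pos: [0.4547, 0.051, 0.0687]
orientation: [-1.968, -2.448, -0.001]
contact_force: [1.0, 0.3, -0.4]
opening: 0.0427
gripper_force: 0.0
```

```bash
python3 - <<'E'
from h import *
p,d,X,i,T=look(.04,"w6",amin=100,hi=.07)
E
```

```text
t 7.0333 tcp [0.4547 0.051  0.0687] closing ang 12.4 tool z [ 0.     0.001 -1.   ] F [ 1.   0.3 -0.4] open 0.042665075444669076
px [323. 273.] n 776 ctr 456 48 LxW 16 16 ang(long axis from x) -80.3 zmed/max 51.7 54.2
```

Request:
move_arm:
  linear:
    - [0.001, -0.002, -0.02]
    - [0, 0, -0.03]
    - [0, 0, -0.025]
    - [0, 0, -0.013]
    - [0, 0, 0]
    - [0, 0, 0]
  angular:
    - [0, 0, 0]
    - [0, 0, 0]
    - [0, 0, 0]
    - [0, 0, 0]
    - [0, 0, 0]
    - [0, 0, 0]

```text
time: 7.58
tcp_pos: [0.4572, 0.0468, -0.0201]
orientation: [-1.973, -2.444, 0.001]
contact_force: [-0.4, -0.3, 0.2]
opening: 0.0427
gripper_force: 0.0
```

Request:
move_arm:
  linear:
    - [0, 0, 0]
    - [0, 0, 0]
    - [0, 0, 0]
    - [0, 0, 0]
    - [0, 0, 0]
    - [0, 0, 0]
  angular:
    - [0, 0, 0]
    - [0, 0, 0]
    - [0, 0, 0]
    - [0, 0, 0]
    - [0, 0, 0]
    - [0, 0, 0]
  grip: 1
  force: 30

```text
time: 8.08
tcp_pos: [0.4577, 0.0476, -0.0188]
orientation: [1.971, 2.445, 0.002]
contact_force: [0.3, -1.4, 5.5]
opening: 0.0182
gripper_force: 29.1
```

Request:
move_arm:
  linear:
    - [0, 0, 0.04]
    - [0, 0, 0.04]
    - [0.024, -0.024, 0.01]
    - [0.024, -0.024, 0]
    - [0.024, -0.024, 0]
    - [0.024, -0.024, 0]
    - [0.024, -0.024, 0]
    - [0.022, -0.02, 0]
  angular:
    - [0, 0, 0]
    - [0, 0, 0]
    - [0, 0, 0]
    - [0, 0, 0]
    - [0, 0, 0]
    - [0, 0, 0]
    - [0, 0, 0]
    - [0, 0, 0]

```text
time: 8.75
tcp_pos: [0.6003, -0.0945, 0.0714]
orientation: [1.971, 2.444, 0.001]
contact_force: [-0.3, 0.7, 0.1]
opening: 0.0185
gripper_force: 29.4
```

Request:
move_arm:
  linear:
    - [0, 0, 0]
    - [0, 0, -0.02]
    - [0, 0, -0.025]
    - [0, 0, -0.02]
    - [0, 0, -0.012]
    - [0, 0, -0.004]
    - [0, 0, 0]
  angular:
    - [0, 0, 0]
    - [0, 0, 0]
    - [0, 0, 0]
    - [0, 0, 0]
    - [0, 0, 0]
    - [0, 0, 0]
    - [0, 0, 0]

```text
time: 9.33
tcp_pos: [0.5986, -0.0924, -0.0109]
orientation: [-1.971, -2.446, 0.001]
contact_force: [0.2, -0.0, 0.1]
opening: 0.0181
gripper_force: 29.5
```

```bash
python3 - <<'E'
from h import *
p,d,X,i,T=look(.045,"w7",amin=100,hi=.07)
E
```

```text
t 9.3333 tcp [ 0.5986 -0.0924 -0.0109] closing ang 12.3 tool z [-0.001 -0.    -1.   ] F [ 0.2 -0.   0.1] open 0.0180595172941611
px [324. 205.] n 2445 ctr 588 -40 LxW 16 16 ang(long axis from x) 63.6 zmed/max 58.1 61.0
```

Request:
move_arm:
  linear:
    - [0, 0, 0]
    - [0, 0, 0]
    - [0, 0, 0]
    - [0, 0, 0.04]
    - [0, 0, 0.04]
    - [-0.021, -0.022, 0.01]
    - [-0.021, -0.022, 0]
    - [-0.021, -0.022, 0]
  angular:
    - [0, 0, 0]
    - [0, 0, 0]
    - [0, 0, 0]
    - [0, 0, 0]
    - [0, 0, 0]
    - [0, 0, -0.116]
    - [0, 0, -0.116]
    - [0, 0, -0.116]
  grip: 0.5

```text
time: 10.05
tcp_pos: [0.5357, -0.159, 0.0807]
orientation: [2.369, 2.061, 0.003]
contact_force: [-0.5, -0.3, -0.8]
opening: 0.0426
gripper_force: 0.0
```

Request:
move_arm:
  linear:
    - [-0.021, -0.022, 0]
    - [-0.021, -0.022, 0]
    - [-0.021, -0.022, 0]
    - [-0.021, -0.022, 0]
    - [0, 0, 0]
    - [0, 0, 0]
    - [0, 0, 0]
    - [0, 0, 0]
  angular:
    - [0, 0, -0.116]
    - [0, 0, -0.116]
    - [0, 0, -0.116]
    - [0, 0, -0.116]
    - [0, 0, -0.116]
    - [0, 0, -0.116]
    - [0, 0, -0.116]
    - [0, 0, -0.116]

```text
time: 10.72
tcp_pos: [0.452, -0.2465, 0.0797]
orientation: [3.043, 0.781, 0.002]
contact_force: [-0.7, 0.4, 0.5]
opening: 0.0425
gripper_force: 0.0
```

Request:
move_arm:
  linear:
    - [0, 0, 0]
    - [0, 0, 0]
    - [0, 0, 0]
    - [0, 0, 0]
    - [0, 0, 0]
  angular:
    - [0, 0, -0.116]
    - [0, 0, -0.116]
    - [0, 0, -0.116]
    - [0, 0, 0]
    - [0, 0, 0]

```text
time: 11.13
tcp_pos: [0.4519, -0.2463, 0.0793]
orientation: [3.131, 0.258, 0.0]
contact_force: [0.2, -0.2, 0.3]
opening: 0.0425
gripper_force: 0.0
```

```bash
python3 - <<'E'
from h import *
p,d,X,i,T=look(.006,"w8",amin=100,hi=.04)
np.savez("w8.npz",p=p,d=d,X=X)
q=(X[...,2]>.004)&(d>0)&(np.abs(X[...,0]-.451)<.13)&(np.abs(X[...,1]+.25)<.07)
print(cv2.cvtColor(p,cv2.COLOR_BGR2HSV)[q][::400])
E
```

```text
t 11.1333 tcp [ 0.4519 -0.2463  0.0793] closing ang -80.6 tool z [ 0. -0. -1.] F [ 0.2 -0.2  0.3] open 0.04247134644988777
px [68. 13.] n 3949 ctr 568 -80 LxW 101 21 ang(long axis from x) -82.4 zmed/max 19.4 22.5
px [324. 237.] n 4654 ctr 439 -251 LxW 186 32 ang(long axis from x) 9.6 zmed/max 12.0 16.4
px [496. 138.] n 3312 ctr 532 -326 LxW 156 13 ang(long axis from x) -78.2 zmed/max 11.1 14.7
px [499. 313.] n 2117 ctr 432 -384 LxW 146 13 ang(long axis from x) -5.5 zmed/max 10.6 14.5
px [130. 369.] n 1052 ctr 337 -129 LxW 43 19 ang(long axis from x) 88.3 zmed/max 20.1 40.0
px [283. 433.] n 1081 ctr 287 -248 LxW 75 13 ang(long axis from x) 64.6 zmed/max 11.1 14.6
px [597. 424.] n 458 ctr 349 -486 LxW 48 19 ang(long axis from x) -64.5 zmed/max 31.4 39.9
px [621. 448.] n 1602 ctr 314 -531 LxW 61 37 ang(long axis from x) 51.5 zmed/max 14.6 31.1
[[ 16  27 123]
 [110 209 138]
 [ 20  14 163]
 [ 24  73 216]
 [ 16 122 153]
 [ 15 119 150]
 [ 15 131 136]
 [ 15 118 110]
 [ 15 127 161]
 [ 15 128 128]
 [ 16  63 105]
 [ 15  91  87]
 [ 90   7  78]
 [ 98  14  71]
 [113  46  22]
 [ 90  51  10]
 [100  
[... 1078 characters left out ...]
  49  21]
 [  0  11  24]
 [110  38  20]
 [105  30  17]
 [105  32  16]
 [108  58  22]
 [114  39  33]
 [105  36  14]
 [110  35  22]
 [105  49  21]
 [110  43  18]
 [120  21  12]
 [110  36  21]
 [110  43  18]
 [105  30  17]
 [120  46  11]
 [113  49  21]
 [113  49  21]
 [120  30  17]
 [130  70  11]
 [110  38  20]
 [105  49  21]
 [120  30  17]
 [120  43  12]
 [100  48  16]
 [100  38  20]
 [110  45  17]
 [120  36  14]
 [113  46  22]
 [110  38  20]
 [120  36  14]
 [120  39  13]
 [135  39  13]
 [110  40  19]
 [110  36  21]
 [130  59  13]
 [ 90  26  10]
 [105  49  21]
 [120  38  20]
 [105  51  20]
 [113  51  20]
 [120  28  18]
 [113  78  13]
 [120  49  21]
 [100  40  19]
 [110  70  11]
 [105  46  11]]
```

View pics/w8.png

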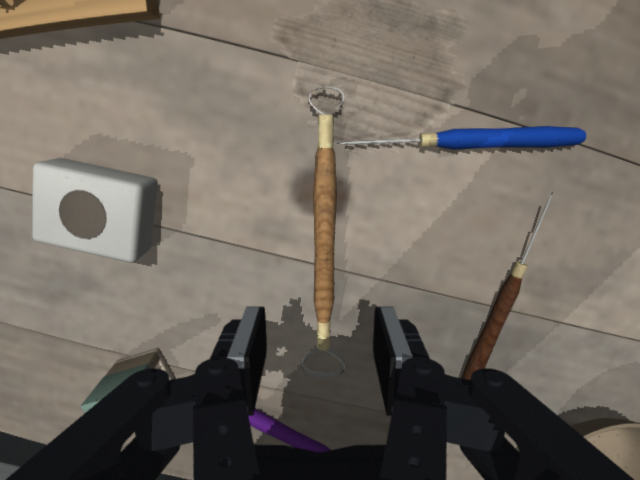

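w8: the loop tool handle runs from (326,148) to (323,322), with pale ferrules out to (326,113) and (323,345). The blue needle's tip at (340,143) lies beside it, not on it.

```bash
python3 - <<'E'
from h import *
st=env.observe();i,T=pose("wrist",st)
P=plane(i,T,[(326,113),(326,148),(323,322),(323,346),(327,88),(323,373)],.0075);print((P*1000).round(1))
print(((P[0]+P[3])*500).round(1),((P[1]+P[2])*500).round(1),np.linalg.norm(P[0]-P[3]),np.linalg.norm(P[1]-P[2]))
E
```

```text
[[ 532.2 -237.8    7.5]
 [ 511.6 -241.2    7.5]
 [ 392.4 -259.4    7.5]
 [ 372.9 -262.7    7.5]
 [ 546.5 -235.9    7.5]
 [ 349.8 -266.6    7.5]]
[ 452.6 -250.2    7.5] [ 452.  -250.3    7.5] 0.16124311136000669 0.12062695439769908
```

Request:
move_arm:
  linear:
    - [0, -0.002, -0.03]
    - [0, -0.002, -0.03]
    - [0, 0, -0.03]
    - [0, 0, -0.02]
    - [0, 0, -0.007]
    - [0, 0, 0]
    - [0, 0, 0]
  angular:
    - [0, 0, 0]
    - [0, 0, 0]
    - [0, 0, 0]
    - [0, 0, 0]
    - [0, 0, 0]
    - [0, 0, 0]
    - [0, 0, 0]

```text
time: 11.77
tcp_pos: [0.452, -0.2508, -0.0371]
orientation: [3.131, 0.254, 0.001]
contact_force: [0.7, 0.1, 0.7]
opening: 0.0425
gripper_force: 0.0
```

Request:
move_arm:
  linear:
    - [0, 0, 0]
    - [0, 0, 0]
    - [0, 0, 0]
    - [0, 0, 0]
    - [0, 0, 0]
    - [0, 0, 0]
  angular:
    - [0, 0, 0]
    - [0, 0, 0]
    - [0, 0, 0]
    - [0, 0, 0]
    - [0, 0, 0]
    - [0, 0, 0]
  grip: 1
  force: 35

```text
time: 12.27
tcp_pos: [0.4525, -0.2505, -0.0367]
orientation: [3.131, 0.253, 0.003]
contact_force: [-1.6, 1.8, 13.2]
opening: 0.014
gripper_force: 35.3
```

Request:
move_arm:
  linear:
    - [0, 0, 0.02]
    - [0, 0, 0.04]
    - [0, 0, 0.04]
    - [0.014, 0.033, 0.02]
    - [0.0147, 0.0347, 0]
    - [0.0147, 0.0347, 0]
    - [0.0147, 0.0347, 0]
    - [0.0147, 0.0347, 0]
  angular:
    - [0, 0, 0]
    - [0, 0, 0]
    - [0, 0, 0]
    - [0, 0, 0]
    - [0, 0, -0.077]
    - [0, 0, -0.077]
    - [0, 0, -0.077]
    - [0, 0, -0.077]

```text
time: 12.93
tcp_pos: [0.5253, -0.0764, 0.0831]
orientation: [-3.132, 0.236, -0.002]
contact_force: [0.7, -0.4, -0.1]
opening: 0.0139
gripper_force: 34.5
```

Request:
move_arm:
  linear:
    - [0.0147, 0.0347, 0]
    - [0.0147, 0.0347, 0]
    - [0.0147, 0.0347, 0]
    - [0.0147, 0.0347, 0]
    - [0.0147, 0.0347, 0]
    - [0.0147, 0.0347, 0]
    - [0, 0, 0]
    - [0, 0, 0]
  angular:
    - [0, 0, 0]
    - [0, 0, 0]
    - [0, 0, 0]
    - [0, 0, 0]
    - [0, 0, 0]
    - [0, 0, 0]
    - [0, 0, 0]
    - [0, 0, 0]

```text
time: 13.6
tcp_pos: [0.6129, 0.1321, 0.0823]
orientation: [-3.133, 0.224, -0.0]
contact_force: [0.2, -1.6, -0.5]
opening: 0.0139
gripper_force: 34.5
```

```bash
python3 - <<'E'
from h import *
p,d,X,i,T=look(.030,"w9",amin=60,hi=.042)
np.savez("w9.npz",p=p,d=d,X=X)
E
```

```text
t 13.6 tcp [0.6129 0.1321 0.0823] closing ang -98.2 tool z [ 0.  0. -1.] F [ 0.2 -1.6 -0.5] open 0.013930196144155032
px [185. 196.] n 521 ctr 658 204 LxW 14 13 ang(long axis from x) 81.7 zmed/max 35.0 37.8
px [276. 197.] n 1073 ctr 650 152 LxW 31 12 ang(long axis from x) 81.1 zmed/max 35.5 37.9
px [381. 199.] n 505 ctr 640 91 LxW 14 13 ang(long axis from x) 82.4 zmed/max 35.1 37.7
px [588. 250.] n 266 ctr 590 -36 LxW 14 7 ang(long axis from x) -30.2 zmed/max 36.4 41.9
px [195. 307.] n 443 ctr 587 215 LxW 14 13 ang(long axis from x) 81.4 zmed/max 35.0 37.4
px [273. 306.] n 642 ctr 579 163 LxW 30 13 ang(long axis from x) 80.2 zmed/max 35.2 37.3
px [375. 309.] n 411 ctr 569 102 LxW 13 13 ang(long axis from x) 80.6 zmed/max 34.9 37.2
```

View pics/w9.png

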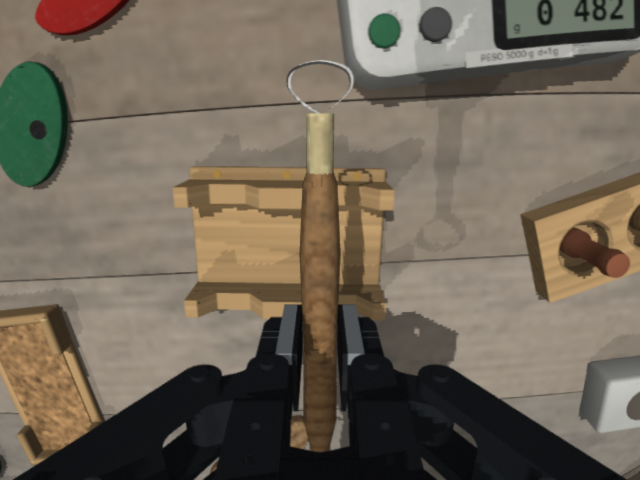

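w9: the loop tool is held level over the rest; its rail posts are at (185,196), (276,197), (381,199), (195,307), (273,306) and (375,309). Rest centre is (613.5,153) with x axis at -9°, so the notches lie at (619,188) and (608,118).

Request:
move_arm:
  linear:
    - [0.003, 0.028, 0]
    - [0.003, 0.0275, 0]
    - [0, 0, 0]
    - [0, 0, -0.03]
    - [0, 0, -0.03]
    - [0, 0, -0.02]
    - [0, 0, -0.008]
    - [0, 0, -0.004]
  angular:
    - [0, 0, -0.014]
    - [0, 0, 0]
    - [0, 0, 0]
    - [0, 0, 0]
    - [0, 0, 0]
    - [0, 0, 0]
    - [0, 0, 0]
    - [0, 0, 0]

```text
time: 14.32
tcp_pos: [0.6183, 0.1839, -0.0104]
orientation: [3.13, -0.255, -0.002]
contact_force: [0.1, -0.5, 0.3]
opening: 0.014
gripper_force: 34.6
```

Request:
move_arm:
  linear:
    - [0, 0, 0]
    - [0, 0, 0]
  angular:
    - [0, 0, 0]
    - [0, 0, 0]

```text
time: 14.48
tcp_pos: [0.6195, 0.1848, -0.0085]
orientation: [-3.131, 0.254, -0.002]
contact_force: [-0.4, -0.1, -0.4]
opening: 0.0137
gripper_force: 34.5
```

Request:
move_arm:
  linear:
    - [0, 0.003, 0]
    - [0, 0, -0.003]
    - [0, 0, 0]
  angular:
    - [0, 0, 0]
    - [0, 0, 0]
    - [0, 0, 0]

```text
time: 14.73
tcp_pos: [0.619, 0.1888, -0.0125]
orientation: [-3.131, 0.252, -0.001]
contact_force: [-0.4, 1.4, 2.1]
opening: 0.014
gripper_force: 34.8
```

Request:
move_arm:
  linear:
    - [0, 0, 0]
    - [0, 0, 0]
    - [0, 0, 0]
    - [0, 0, 0]
    - [0, 0, 0.03]
    - [0, 0, 0.04]
    - [0, 0, 0.04]
    - [0, 0, 0]
  angular:
    - [0, 0, 0]
    - [0, 0, 0]
    - [0, 0, 0]
    - [0, 0, 0]
    - [0, 0, 0]
    - [0, 0, 0]
    - [0, 0, 0]
    - [0, 0, 0]
  grip: 0.5

```text
time: 15.4
tcp_pos: [0.6219, 0.1879, 0.1041]
orientation: [-3.128, 0.254, -0.012]
contact_force: [1.5, -0.1, -0.9]
opening: 0.0427
gripper_force: 0.0
```

```bash
python3 - <<'E'
from h import *
p,d,X,i,T=look(.028,"w10",amin=60,hi=.05)
P=colour(p,d,X,(10,70,60),(22,255,255),zl=.0375)
Q=X[(X[...,2]>.0375)&(X[...,2]<.05)&(np.abs(X[...,0]-.619)<.09)&(np.abs(X[...,1]-.188)<.06)]
print(len(Q),(Q.mean(0)*1000).round(1),(np.percentile(Q,[1,50,99],0)*1000).round(1))
r=cv2.minAreaRect((Q[:,:2]*1000).astype(np.float32));print(r)
E
```

```text
t 15.4 tcp [0.6219 0.1879 0.1041] closing ang -99.3 tool z [ 0.008  0.002 -1.   ] F [ 1.5 -0.1 -0.9] open 0.04272739407824965
px [328.  97.] n 60 ctr 711 169 LxW 17 6 ang(long axis from x) 49.5 zmed/max 34.0 35.7
px [320. 246.] n 4717 ctr 605 187 LxW 187 31 ang(long axis from x) -11.1 zmed/max 36.0 40.0
px [461. 191.] n 510 ctr 640 92 LxW 16 12 ang(long axis from x) 81.8 zmed/max 34.5 38.0
px [284. 192.] n 459 ctr 658 203 LxW 16 12 ang(long axis from x) 80.8 zmed/max 34.9 37.7
px [373. 192.] n 1254 ctr 649 148 LxW 42 12 ang(long axis from x) 81.3 zmed/max 35.3 37.7
px [637. 237.] n 74 ctr 589 -34 LxW 11 4 ang(long axis from x) -7.5 zmed/max 30.5 34.1
px [369. 294.] n 1151 ctr 578 159 LxW 42 13 ang(long axis from x) 81.1 zmed/max 35.0 37.4
px [287. 294.] n 422 ctr 587 215 LxW 16 13 ang(long axis from x) 80.1 zmed/max 34.5 37.1
px [451. 294.] n 443 ctr 569 103 LxW 15 13 ang(long axis from x) 80.4 zmed/max 34.3 37.4
961 [626.8 186.4  38.1] [[572.5 177.1  37.5]
 [634.1 185.8  38. ]
 [673.6 196.9  39.5]]
((625.1572875976562, 192.3634033203125), (54.86270523071289, 101.89899444580078), 58.55821228027344)
```

Request:
move_arm:
  linear:
    - [-0.0134, -0.0356, 0]
    - [-0.0134, -0.0356, 0]
    - [-0.0134, -0.0356, 0]
    - [-0.0134, -0.0356, 0]
    - [-0.0134, -0.0356, 0]
    - [-0.0134, -0.0356, 0]
    - [-0.0134, -0.0356, 0]
    - [-0.0134, -0.0356, 0]
  angular:
    - [0, 0, 0.03]
    - [0, 0, 0.03]
    - [0, 0, 0]
    - [0, 0, 0]
    - [0, 0, 0]
    - [0, 0, 0]
    - [0, 0, 0]
    - [0, 0, 0]

```text
time: 16.12
tcp_pos: [0.5103, -0.098, 0.0967]
orientation: [-3.138, 0.158, 0.001]
contact_force: [1.4, -0.6, -0.2]
opening: 0.0429
gripper_force: 0.0
```

Request:
move_arm:
  linear:
    - [-0.0134, -0.0356, 0]
    - [-0.0134, -0.0356, 0]
    - [-0.0134, -0.0356, 0]
    - [-0.0134, -0.0356, 0]
    - [-0.0134, -0.0356, 0]
    - [-0.0134, -0.0356, 0]
    - [-0.0134, -0.0356, -0.01]
    - [-0.012, -0.035, -0.01]
  angular:
    - [0, 0, 0]
    - [0, 0, 0]
    - [0, 0, 0]
    - [0, 0, 0]
    - [0, 0, 0]
    - [0, 0, 0]
    - [0, 0, 0]
    - [0, 0, 0]

```text
time: 16.78
tcp_pos: [0.4047, -0.3825, 0.0767]
orientation: [-3.137, 0.159, -0.0]
contact_force: [1.1, 0.3, 0.4]
opening: 0.0429
gripper_force: 0.0
```

Request:
move_arm:
  linear:
    - [0, 0, 0]
    - [0, 0, 0]
  angular:
    - [0, 0, 0]
    - [0, 0, 0]

```text
time: 16.95
tcp_pos: [0.4037, -0.3827, 0.0762]
orientation: [-3.137, 0.166, 0.002]
contact_force: [0.6, 0.2, 0.1]
opening: 0.0428
gripper_force: 0.0
```

```bash
python3 - <<'E'
from h import *
p,d,X,i,T=look(.006,"w11",amin=100,hi=.03)
for lo,hi in(((0,60,20),(13,255,140)),((14,50,110),(28,255,255))):
    m=(cv2.inRange(cv2.cvtColor(p,cv2.COLOR_BGR2HSV),lo,hi)>0)&(d>0)&(X[...,2]>.004)&(np.abs(X[...,0]-.42)<.1)&(np.abs(X[...,1]+.382)<.03)
    n,L,s,c=cv2.connectedComponentsWithStats(m.astype(np.uint8));k=1+s[1:,4].argmax();P=X[L==k]
    print(s[k],cv2.minAreaRect((P[:,:2]*1000).astype(np.float32)),(P.min(0)*1000).round(),(P.max(0)*1000).round())
E
```

```text
t 16.95 tcp [ 0.4037 -0.3827  0.0762] closing ang -96.1 tool z [-0.002  0.    -1.   ] F [0.6 0.2 0.1] open 0.04275781864694766
px [226.  31.] n 3856 ctr 532 -325 LxW 157 13 ang(long axis from x) -78.0 zmed/max 11.2 15.1
px [483.  30.] n 1339 ctr 521 -492 LxW 58 12 ang(long axis from x) 48.6 zmed/max 7.7 10.1
px [573.  16.] n 360 ctr 526 -547 LxW 20 8 ang(long axis from x) -13.5 zmed/max 7.4 9.4
px [318. 225.] n 2992 ctr 431 -386 LxW 158 14 ang(long axis from x) -6.3 zmed/max 11.1 14.6
px [ 16. 368.] n 1171 ctr 325 -132 LxW 40 30 ang(long axis from x) -60.0 zmed/max 8.0 29.5
px [107. 385.] n 204 ctr 305 -210 LxW 17 10 ang(long axis from x) 72.8 zmed/max 10.2 13.3
[ 308  173   20  141 2408] ((400.74993896484375, -381.8492126464844), (12.827146530151367, 96.71528625488281), 84.05567932128906) [ 353. -392.    5.] [ 449. -372.   15.]
[311 156  13  18 191] ((453.6739807128906, -387.4031066894531), (7.366621017456055, 10.013320922851562), 83.29022216796875) [ 449. -392.    7.] [ 459. -383.   13.]
```

View pics/w11.png

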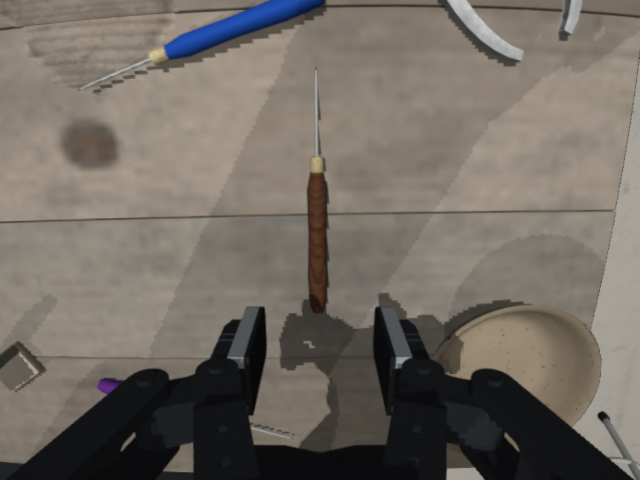

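w11: the brown needle tool's handle runs from (317,172) to (318,313), with the needle pointing up to (316,68). Handle centre is (401,-382) mm, axis -6°.

Request:
move_arm:
  linear:
    - [-0.0025, 0.001, -0.03]
    - [0, 0, -0.03]
    - [0, 0, -0.03]
    - [0, 0, -0.018]
    - [0, 0, -0.006]
    - [0, 0, 0]
    - [0, 0, 0]
  angular:
    - [0, 0, 0]
    - [0, 0, 0]
    - [0, 0, 0]
    - [0, 0, 0]
    - [0, 0, 0]
    - [0, 0, 0]
    - [0, 0, 0]

```text
time: 17.58
tcp_pos: [0.4038, -0.3796, -0.0361]
orientation: [3.137, -0.157, 0.001]
contact_force: [0.3, -0.2, -0.3]
opening: 0.0431
gripper_force: 0.0
```

Request:
move_arm:
  linear:
    - [0, 0, 0]
    - [0, 0, 0]
    - [0, 0, 0]
    - [0, 0, 0]
    - [0, 0, 0]
    - [0, 0, 0]
  angular:
    - [0, 0, 0]
    - [0, 0, 0]
    - [0, 0, 0]
    - [0, 0, 0]
    - [0, 0, 0]
    - [0, 0, 0]
  grip: 1
  force: 35

```text
time: 18.08
tcp_pos: [0.404, -0.3801, -0.0358]
orientation: [3.137, -0.159, 0.002]
contact_force: [-0.6, 2.0, 11.0]
opening: 0.0118
gripper_force: 34.1
```

Request:
move_arm:
  linear:
    - [0, 0, 0.02]
    - [0, 0, 0.04]
    - [0, 0, 0.04]
    - [0.0148, 0.0356, 0.02]
    - [0.0148, 0.0356, 0]
    - [0.0148, 0.0356, 0]
    - [0.0148, 0.0356, 0]
    - [0.0148, 0.0356, 0]
  angular:
    - [0, 0, 0]
    - [0, 0, 0]
    - [0, 0, 0]
    - [0, 0, 0]
    - [0, 0, -0.026]
    - [0, 0, -0.026]
    - [0, 0, 0]
    - [0, 0, 0]

```text
time: 18.75
tcp_pos: [0.4773, -0.2014, 0.083]
orientation: [-3.132, 0.241, -0.002]
contact_force: [0.9, -0.9, -1.3]
opening: 0.0118
gripper_force: 34.6
```

Request:
move_arm:
  linear:
    - [0.0148, 0.0356, 0]
    - [0.0148, 0.0356, 0]
    - [0.0148, 0.0356, 0]
    - [0.0148, 0.0356, 0]
    - [0.0148, 0.0356, 0]
    - [0.0148, 0.0356, 0]
    - [0.0148, 0.0356, 0]
    - [0.0148, 0.0356, 0]
  angular:
    - [0, 0, 0]
    - [0, 0, 0]
    - [0, 0, 0]
    - [0, 0, 0]
    - [0, 0, 0]
    - [0, 0, 0]
    - [0, 0, 0]
    - [0, 0, 0]

```text
time: 19.42
tcp_pos: [0.5955, 0.0838, 0.083]
orientation: [-3.132, 0.24, -0.001]
contact_force: [0.7, -0.0, -0.1]
opening: 0.0118
gripper_force: 34.6
```

Request:
move_arm:
  linear:
    - [0.014, 0.035, 0]
    - [0, 0, 0]
    - [0, 0, 0]
  angular:
    - [0, 0, 0]
    - [0, 0, 0]
    - [0, 0, 0]

```text
time: 19.67
tcp_pos: [0.6092, 0.1189, 0.0823]
orientation: [-3.133, 0.234, -0.0]
contact_force: [0.5, -0.7, -1.1]
opening: 0.012
gripper_force: 34.6
```

```bash
python3 - <<'E'
from h import *
p,d,X,i,T=look(.11,"w12",amin=100,hi=.15)
E
```

```text
t 19.6667 tcp [0.6092 0.1189 0.0823] closing ang -98.6 tool z [ 0.  0. -1.] F [ 0.5 -0.7 -1.1] open 0.01204920042268642
```

Request:
move_arm:
  linear:
    - [0.002, -0.001, 0]
    - [0, 0, -0.03]
    - [0, 0, -0.03]
    - [0, 0, -0.02]
    - [0, 0, -0.008]
    - [0, 0, -0.004]
    - [0, 0, 0]
    - [0, 0, 0]
  angular:
    - [0, 0, -0.007]
    - [0, 0, 0]
    - [0, 0, 0]
    - [0, 0, 0]
    - [0, 0, 0]
    - [0, 0, 0]
    - [0, 0, 0]
    - [0, 0, 0]

```text
time: 20.38
tcp_pos: [0.6118, 0.1151, -0.0085]
orientation: [-3.131, 0.253, -0.002]
contact_force: [0.1, 0.5, 1.0]
opening: 0.0116
gripper_force: 34.6
```

Adjust, lower onto the floor, release and lift; then look at the rest.

Request:
move_arm:
  linear:
    - [0, 0.003, 0]
    - [0, 0, -0.003]
    - [0, 0, 0]
  angular:
    - [0, 0, 0]
    - [0, 0, 0]
    - [0, 0, 0]

```text
time: 20.63
tcp_pos: [0.6119, 0.1192, -0.0118]
orientation: [-3.13, 0.25, -0.003]
contact_force: [-1.0, 2.9, 9.2]
opening: 0.0118
gripper_force: 35.3
```

Request:
move_arm:
  linear:
    - [0, 0, 0]
    - [0, 0, 0]
    - [0, 0, 0]
    - [0, 0, 0]
    - [0, 0, 0.03]
    - [0, 0, 0.04]
    - [0, 0, 0.04]
    - [0, 0, 0]
  angular:
    - [0, 0, 0]
    - [0, 0, 0]
    - [0, 0, 0]
    - [0, 0, 0]
    - [0, 0, 0]
    - [0, 0, 0]
    - [0, 0, 0]
    - [0, 0, 0]
  grip: 0.5

```text
time: 21.3
tcp_pos: [0.6141, 0.118, 0.104]
orientation: [-3.129, 0.252, -0.012]
contact_force: [0.3, -0.1, 0.3]
opening: 0.0429
gripper_force: 0.0
```

```bash
python3 - <<'E'
from h import *
p,d,X,i,T=look(.0275,"w13",amin=60,hi=.05)
E
```

```text
t 21.3 tcp [0.6141 0.118  0.104 ] closing ang -99.2 tool z [ 0.008  0.001 -1.   ] F [ 0.3 -0.1  0.3] open 0.042938520866562996
px [319. 227.] n 2956 ctr 639 114 LxW 157 12 ang(long axis from x) -9.0 zmed/max 35.0 38.8
px [213. 223.] n 4099 ctr 633 187 LxW 165 22 ang(long axis from x) -10.7 zmed/max 36.4 40.6
px [177. 197.] n 537 ctr 658 204 LxW 16 13 ang(long axis from x) 81.0 zmed/max 34.6 37.7
px [264. 197.] n 1285 ctr 649 148 LxW 43 12 ang(long axis from x) 80.8 zmed/max 35.3 38.1
px [352. 196.] n 462 ctr 640 92 LxW 16 12 ang(long axis from x) 80.8 zmed/max 34.8 37.3
px [625. 217.] n 434 ctr 600 -88 LxW 14 9 ang(long axis from x) -24.9 zmed/max 38.7 50.0
px [552. 241.] n 348 ctr 590 -36 LxW 14 7 ang(long axis from x) -38.7 zmed/max 38.4 49.9
px [188. 298.] n 461 ctr 587 215 LxW 16 13 ang(long axis from x) 81.6 zmed/max 34.0 37.6
px [270. 298.] n 1126 ctr 578 159 LxW 42 14 ang(long axis from x) 81.1 zmed/max 35.0 37.5
px [350. 298.] n 425 ctr 570 103 LxW 15 13 ang(long axis from x) 80.1 zmed/max 34.2 37.6
px [607. 387.] n 3172 ctr 452 -96 LxW 62 52 ang(long axis from x) 86.9 zmed/max 29.4 32.2
px [636. 475.] n 69 ctr 345 -135 LxW 10 5 ang(long axis from x) -59.2 zmed/max 31.0 37.2
```

View pics/w13.png

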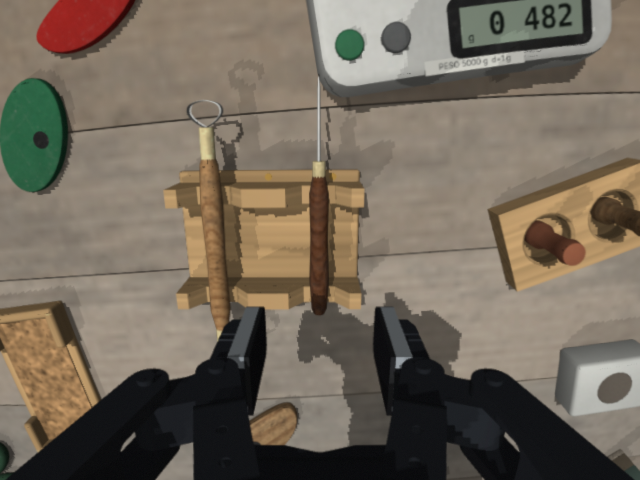

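w13: both tools lie across both rails (needle tool 319,240; loop tool 213,240), and both stamps stand in their wells at (555,240) and (620,210). Next is the rib.

Request:
move_arm:
  linear:
    - [-0.023, 0.0114, 0]
    - [-0.023, 0.0114, 0]
    - [-0.023, 0.0114, 0]
    - [-0.023, 0.0114, 0]
    - [-0.023, 0.0114, 0]
    - [-0.023, 0.0114, 0]
    - [-0.023, 0.0114, 0]
    - [-0.024, 0.0114, 0]
  angular:
    - [0, 0, 0.121]
    - [0, 0, 0.121]
    - [0, 0, 0.121]
    - [0, 0, 0.121]
    - [0, 0, 0.121]
    - [0, 0, 0.121]
    - [0, 0, 0.121]
    - [0, 0, 0.121]
  grip: 0.2

```text
time: 22.02
tcp_pos: [0.4247, 0.21, 0.0969]
orientation: [2.885, 1.244, -0.001]
contact_force: [0.6, 1.1, 0.3]
opening: 0.0682
gripper_force: 0.0
```

Request:
move_arm:
  linear:
    - [0, 0, 0]
    - [0, 0, 0]
    - [0, 0, 0]
    - [0, 0, 0]
    - [0, 0, 0]
    - [0, 0, 0]
    - [0, 0, 0]
    - [0, 0, 0]
  angular:
    - [0, 0, 0.121]
    - [0, 0, 0.121]
    - [0, 0, 0.121]
    - [0, 0, 0.121]
    - [0, 0, 0.121]
    - [0, 0, 0.121]
    - [0, 0, 0.121]
    - [0, 0, 0.121]

```text
time: 22.68
tcp_pos: [0.4257, 0.2096, 0.0969]
orientation: [-1.975, -2.443, 0.001]
contact_force: [-0.8, 0.0, -0.4]
opening: 0.068
gripper_force: 0.0
```

Request:
move_arm:
  linear:
    - [0, 0, 0]
    - [0, 0, 0]
    - [0, 0, 0]
    - [0, 0, 0]
    - [0, 0, 0]
  angular:
    - [0, 0, 0.121]
    - [0, 0, 0.121]
    - [0, 0, 0.121]
    - [0, 0, 0]
    - [0, 0, 0]

```text
time: 23.1
tcp_pos: [0.4259, 0.2094, 0.097]
orientation: [-1.516, -2.751, 0.0]
contact_force: [0.5, 0.6, 0.2]
opening: 0.0684
gripper_force: 0.0
```

```bash
python3 - <<'E'
from h import *
p,d,X,i,T=look(.005,"w14",amin=200,hi=.03)
E
```

```text
t 23.1 tcp [0.4259 0.2094 0.097 ] closing ang 32.3 tool z [-0.001  0.    -1.   ] F [0.5 0.6 0.2] open 0.06839963154869601
px [146. 274.] n 3379 ctr 334 110 LxW 135 17 ang(long axis from x) -75.9 zmed/max 13.6 17.5
px [510. 354.] n 2170 ctr 611 205 LxW 103 30 ang(long axis from x) -7.5 zmed/max 6.5 30.0
px [404. 416.] n 1226 ctr 569 110 LxW 58 31 ang(long axis from x) -57.2 zmed/max 15.7 30.0
```

View pics/w14.png

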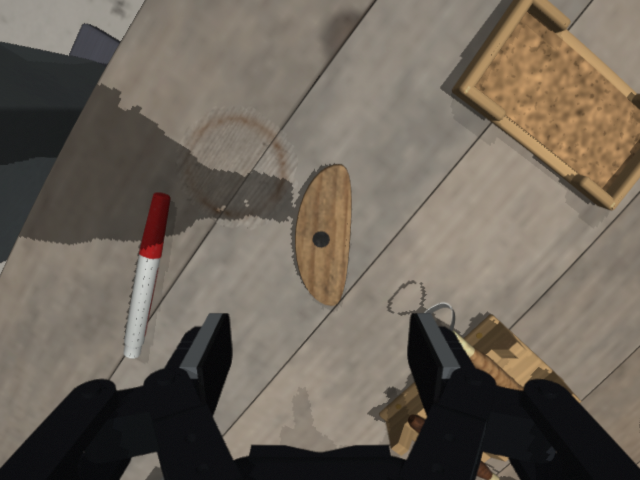

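w14: the rib lies at about (323,235) with its hole at (321,239) and its straight edge vertical along column 350. The tray is at top right (560,110).

```bash
python3 - <<'E'
from h import *
st=env.observe();i,T=pose("wrist",st);p=cv2.imread("pics/w14.png")
h=cv2.cvtColor(p,cv2.COLOR_BGR2HSV)
m=((h[...,1]>75)&(h[...,0]<25)).astype(np.uint8);m[:, :280]=0;m[:,370:]=0;m[:150]=0;m[320:]=0
m=cv2.morphologyEx(m,cv2.MORPH_CLOSE,np.ones((9,9)))
c=max(cv2.findContours(m,0,2)[0],key=cv2.contourArea)
P=plane(i,T,c.reshape(-1,2),.009)[:,:2]*1000
print('rib',cv2.boundingRect(c),cv2.minAreaRect(P.astype(np.float32)))
# tray (rim top z .018) corners from pixels
z=np.load("w9.npz")
X=np.load("top0.npz");it,Tt=pose("top");Xt=cloud(it,Tt,X['d'])
Q=plane(i,T,[(531,0),(459,90),(612,207)],.018);print((Q*1000).round(1))
E
```

```text
rib (295, 164, 57, 142) ((428.3641357421875, 207.14361572265625), (38.40079116821289, 103.67257690429688), 31.108110427856445)
[[452.9 403.3  18. ]
 [447.2 335.9  18. ]
 [585.6 336.6  18. ]]
```

Request:
move_arm:
  linear:
    - [0.0025, -0.002, -0.035]
    - [0, 0, -0.035]
    - [0, 0, -0.035]
    - [0, 0, -0.02]
    - [0, 0, -0.008]
    - [0, 0, -0.006]
    - [0, 0, 0]
    - [0, 0, 0]
  angular:
    - [0, 0, -0.02]
    - [0, 0, 0]
    - [0, 0, 0]
    - [0, 0, 0]
    - [0, 0, 0]
    - [0, 0, 0]
    - [0, 0, 0]
    - [0, 0, 0]

```text
time: 23.82
tcp_pos: [0.429, 0.2079, -0.0408]
orientation: [1.538, 2.738, 0.001]
contact_force: [-0.1, -0.3, 0.6]
opening: 0.0684
gripper_force: 0.0
```

Request:
move_arm:
  linear:
    - [0, 0, 0]
    - [0, 0, 0]
    - [0, 0, 0]
    - [0, 0, 0]
    - [0, 0, 0]
    - [0, 0, 0]
  angular:
    - [0, 0, 0]
    - [0, 0, 0]
    - [0, 0, 0]
    - [0, 0, 0]
    - [0, 0, 0]
    - [0, 0, 0]
  grip: 1
  force: 35

```text
time: 24.32
tcp_pos: [0.4292, 0.2082, -0.0406]
orientation: [1.538, 2.739, 0.003]
contact_force: [-2.5, -0.5, 17.3]
opening: 0.037
gripper_force: 33.2
```

Request:
move_arm:
  linear:
    - [0, 0, 0.03]
    - [0, 0, 0.04]
    - [0, 0, 0.03]
    - [0.0175, 0.033, 0]
    - [0.0175, 0.033, 0]
    - [0.0175, 0.033, 0]
    - [0.0175, 0.033, 0]
    - [0.018, 0.034, 0]
  angular:
    - [0, 0, 0]
    - [0, 0, 0]
    - [0, 0, 0.114]
    - [0, 0, 0.114]
    - [0, 0, 0.114]
    - [0, 0, 0.114]
    - [0, 0, 0.114]
    - [0, 0, 0.114]

```text
time: 24.98
tcp_pos: [0.5173, 0.3752, 0.0592]
orientation: [0.522, 3.097, 0.001]
contact_force: [0.6, 0.3, -0.2]
opening: 0.0364
gripper_force: 36.2
```

Request:
move_arm:
  linear:
    - [0, 0, 0]
    - [0, 0, 0]
    - [0, 0, 0]
    - [0, 0, 0]
    - [0, 0, 0]
  angular:
    - [0, 0, 0.114]
    - [0, 0, 0.114]
    - [0, 0, 0.114]
    - [0, 0, 0]
    - [0, 0, 0]

```text
time: 25.4
tcp_pos: [0.5167, 0.3735, 0.0587]
orientation: [0.001, 3.141, 0.001]
contact_force: [0.5, 0.3, -0.2]
opening: 0.0367
gripper_force: 36.2
```

```bash
python3 - <<'E'
from h import *
p,d,X,i,T=look(.013,"w15",amin=100,hi=.024)
comps(X,d,.08,.13,100)
E
```

```text
t 25.4 tcp [0.5167 0.3735 0.0587] closing ang 89.9 tool z [ 0.  0. -1.] F [ 0.5  0.3 -0.2] open 0.036656391215584845
px [321. 156.] n 3507 ctr 464 373 LxW 75 36 ang(long axis from x) 89.2 zmed/max 17.3 19.9
px [564. 307.] n 4806 ctr 553 532 LxW 107 25 ang(long axis from x) -71.1 zmed/max 15.7 18.1
px [ 14. 337.] n 303 ctr 573 166 LxW 27 3 ang(long axis from x) 80.7 zmed/max 18.6 24.0
px [ 74. 352.] n 718 ctr 585 206 LxW 35 14 ang(long axis from x) 81.5 zmed/max 19.7 24.0
px [ 19. 419.] n 453 ctr 643 149 LxW 38 3 ang(long axis from x) 81.4 zmed/max 18.6 24.0
px [ 67. 427.] n 113 ctr 649 185 LxW 12 3 ang(long axis from x) 81.7 zmed/max 16.7 23.6
px [621. 461.] n 726 ctr 692 615 LxW 66 14 ang(long axis from x) 51.9 zmed/max 16.1 19.4
```

View pics/w15.png

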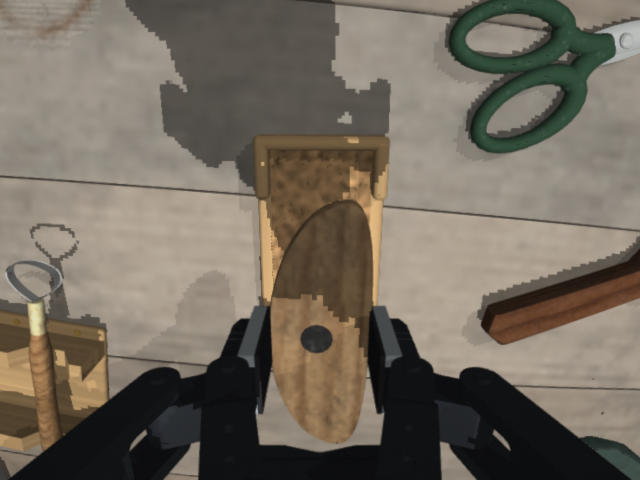

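w15: the rib is held flat and aligned over the tray (end rim at (321,156), tray centre (517,373), angle ~0).

Request:
move_arm:
  linear:
    - [0, 0, -0.03]
    - [0, 0, -0.03]
    - [0, 0, -0.02]
    - [0, 0, -0.008]
    - [0, 0, -0.003]
    - [0, 0, 0]
    - [0, 0, 0]
  angular:
    - [0, 0, -0.01]
    - [0, 0, 0]
    - [0, 0, 0]
    - [0, 0, 0]
    - [0, 0, 0]
    - [0, 0, 0]
    - [0, 0, 0]

```text
time: 26.03
tcp_pos: [0.517, 0.374, -0.0317]
orientation: [0.013, 3.141, 0.001]
contact_force: [-0.0, 0.8, 1.0]
opening: 0.0368
gripper_force: 36.2
```

Request:
move_arm:
  linear:
    - [0, 0, -0.002]
    - [0, 0, 0]
    - [0, 0, 0]
  angular:
    - [0, 0, 0]
    - [0, 0, 0]
    - [0, 0, 0]

```text
time: 26.28
tcp_pos: [0.5174, 0.3743, -0.0334]
orientation: [0.012, 3.14, 0.002]
contact_force: [-2.1, 0.3, 7.9]
opening: 0.0364
gripper_force: 37.0
```

Request:
move_arm:
  linear:
    - [0, 0, 0]
    - [0, 0, 0]
    - [0, 0, 0]
    - [0, 0, 0]
    - [0, 0, 0.02]
    - [0, 0, 0.04]
    - [0, 0, 0.04]
    - [0, 0, 0.04]
  angular:
    - [0, 0, 0]
    - [0, 0, 0]
    - [0, 0, 0]
    - [0, 0, 0]
    - [0, 0, 0]
    - [0, 0, 0]
    - [0, 0, 0]
    - [0, 0, 0]
  grip: 0.3

```text
time: 26.95
tcp_pos: [0.5161, 0.3734, 0.1068]
orientation: [-0.011, -3.141, 0.001]
contact_force: [0.1, -0.5, -0.0]
opening: 0.0598
gripper_force: 0.0
```

Request:
move_arm:
  linear:
    - [-0.03, 0, 0.02]
    - [-0.03, 0, 0.02]
    - [-0.03, 0, 0.02]
    - [0, 0, 0]
    - [0, 0, 0]
  angular:
    - [0, 0, 0]
    - [0, 0, 0]
    - [0, 0, 0]
    - [0, 0, 0]
    - [0, 0, 0]

```text
time: 27.37
tcp_pos: [0.4258, 0.3745, 0.1668]
orientation: [0.008, 3.14, 0.003]
contact_force: [0.1, -0.1, -0.5]
opening: 0.0597
gripper_force: 0.0
```

```bash
python3 - <<'E'
from h import *
p,d,X,i,T=look(.0125,"w16",amin=150,hi=.07)
t,dt=env.read_camera("top");cv2.imwrite("pics/t2.png",t)
a=cv2.resize(p,(400,300));b=cv2.resize(t[140:320,120:390],(400,267),interpolation=cv2.INTER_CUBIC)
o=np.zeros((300,800,3),np.uint8);o[:,:400]=a;o[:267,400:]=b;cv2.imwrite("pics/mix2.png",o)
E
```

```text
t 27.3667 tcp [0.4258 0.3745 0.1668] closing ang 89.7 tool z [ 0.001  0.002 -1.   ] F [ 0.1 -0.1 -0.5] open 0.05969836471726387
px [ 34. 101.] n 989 ctr 326 138 LxW 77 13 ang(long axis from x) -74.8 zmed/max 14.2 17.3
px [319. 248.] n 1377 ctr 463 373 LxW 75 35 ang(long axis from x) 89.5 zmed/max 17.0 19.7
px [321. 307.] n 3456 ctr 517 373 LxW 105 38 ang(long axis from x) -1.2 zmed/max 15.5 17.7
px [ 95. 368.] n 3841 ctr 576 148 LxW 172 75 ang(long axis from x) -65.0 zmed/max 30.9 38.9
px [319. 365.] n 1076 ctr 571 372 LxW 76 35 ang(long axis from x) 89.5 zmed/max 17.1 19.7
px [632. 439.] n 336 ctr 679 722 LxW 25 15 ang(long axis from x) -27.8 zmed/max 29.2 39.2
px [  8. 457.] n 379 ctr 702 14 LxW 30 21 ang(long axis from x) -57.1 zmed/max 23.2 37.0
px [481. 466.] n 1033 ctr 707 548 LxW 45 38 ang(long axis from x) -71.2 zmed/max 20.2 35.8
```

View pics/mix2.png

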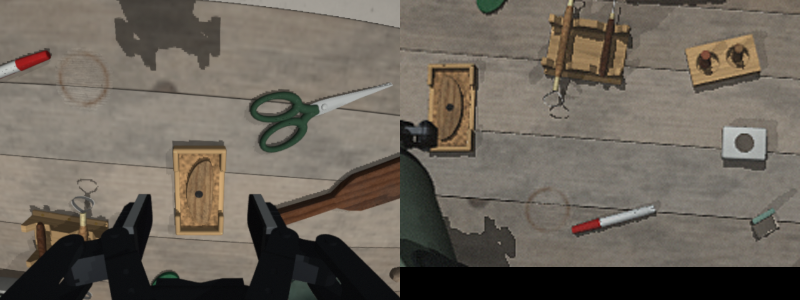

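The final picture shows the rib flat at the tray's centre (200,190), top at 15.5 mm. Both tools lie in the rest (565,45 and 610,45), the stamps stand in their wells (705,60 and 738,55), and the mould is in place (745,145). Handing in.

```bash
python3 -c "
from cell import env
print(env.job_done())"
```

```text
the job is handed in; nothing more can be done
None
```

I handed the job in at about 27 s: both stamps stand in the block, the loop and needle tools lie across the rest, the rib is flat in its tray, and I didn't touch the mould; the hand-in returned no verdict.

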